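Seat the twisted tube block in the dry-block heater

TASK

The dry-block heater has two square wells. One aluminium tube block is fully home in its well; the other has been set down twisted and is still standing on the rim of its well. Take the twisted block by its grip and, without lifting it off, turn it while pressing down until it drops fully home in that well, then let go; leave the other block where it is.

Things in the scene. Friction and masses are not known exactly. Their poses are not given: they have to be found in the camera images.
- twisted_block: Aluminium tube block 46 x 46 x 44 mm, 0.24 kg, black grip on top: 36 mm along block x, 14 mm thick along y, 44 to 76 mm above the underside. Origin: centre of underside; z up, x, y along its sides. Starts loose, centred over a well, underside on the heater's top, 28 to 45 degrees out of line, corners on the rim. Within about 10 degrees of line (any quarter turn) it drops 22 mm.
- seated_block: An identical block, already fully home in the other well (underside 40 mm above the work surface). Same origin and axes.
- heater: Fixed heater: white housing 190 x 250 mm, grey flat top plate 62 mm high. Origin: on the work surface, under the middle between the wells; z up, x away from the control strip on its front, y along the row of wells. Two square wells 54 x 54 mm, 22 mm deep, sides along x and y, centred at x = 0, y = +52 and -52 mm; which one has the twisted block varies.

How it is judged (in metres and radians):
At the end, for the whole second after the job is handed in: The twisted block is home in its well: its underside is within 6 mm of the well's floor, it is within 12 mm of the well's centre line and upright within 10 degrees, at rest; the other block is within 15 mm of where it was (z of twisted_block in the frame of heater between 0.035 and 0.046 m and x of twisted_block in the frame of heater between -0.012 and 0.012 m and angle between twisted_block's own z axis and vertical below 0.17 rad and linear speed of twisted_block below 0.02 m/s and distance of seated_block from where it was at the start of the episode below 0.015 m); the robot touches nothing.
It fails at once if the twisted block is lifted off the heater (underside more than 20 mm above the heater's top) (z of twisted_block in the frame of heater above 0.082 m).
It fails at once if the block that was already home is moved by more than 15 mm (distance of seated_block from where it was at the start of the episode above 0.015 m).
It also fails if it takes over 32 s, if anything falls off the work surface, if the arm or the gripper's body presses on something with over 40 N, if the wrist force passes 120 N, or if a joint passes its speed limit or range.

ROBOT

A 6-joint arm with a two-finger parallel gripper is mounted at the origin on a cart in front of the work surface, level with it; the furniture and walls round the work are solid. World frame = base frame: x ahead of the robot, y to its left, z up, the work surface at z = 0. Lengths are in mm, angles in rad, forces in N, time in s.
With the tool pointing down it reaches from about 400 to 925 mm from the base axis. Payload 12.5 kg.
Tool frame: the origin (TCP) lies on the centre line of the jaws, within the pads' length; the fingertips stand 14 mm ahead of it and the grasp point (between the pads) lies 5 mm behind it; z points along the fingers, y is the direction in which the jaws open and shut (so a half turn about z gives the same grasp; the last joint's range is limited). The gripper opens to 95 mm and grips with 3 to 60 N. Pads are 20 mm wide; open, the fingers measure 119 mm over their backs; the gripper's body (75 mm by 180 mm) begins 59 mm behind the grasp point.
Start: joints at [-1.414, 0.491, 1.559, -0, 1.092, -0.106], TCP at [162.388, -603.552, 228.661] pointing down, gripper open.
Joint ranges: [-3.1, 3.1], [-0.84, 2.19], [0.05, 2.79], [-1.13, 4.28], [0.06, 2.93], [-2.69, 2.69]. Speed limits (rad/s): [2.22, 2.22, 2.79, 3.14, 3.14, 3.14].

INTERFACE

Orientations are given as [roll, pitch, yaw] about the fixed x, y, z axes, in that order (R = Rz(yaw) Ry(pitch) Rx(roll)).
In Python, from cell import * gives the robot as it stands.
- The arm moves only by the tool play_rows, never from a script. Its argument "moves" is a list of rows, each a list of 7 numbers: the shift along the tool's x, y, z in m, then the turn, a rotation vector about the tool's x, y, z in rad, then the opening in per cent of the stroke, from 0 (shut) to 100 (fully open). In form: [[tx, ty, tz, ax, ay, az, claw], ...]. A call has 1 to 8 rows; each row shifts and turns the pose as measured when the row begins, along the tool's axes as they then stand; what a row does not reach is not made up. A row lasts 1/10 s, in which the tool goes at most 50 mm and 8.59 degrees, less where a joint would pass 70% of its speed; a pose out of reach is approached as far as the arm can. A call is refused whole if a number of a shift passes 0.05 or a number of a turn 0.15, either way. A call with a gripper value outside its range is refused whole. The fingers move at their own pace and stop on an object; the grip force is fixed at half the most. Time passes only in rows, so rows that do not move let the fingers close. It gives the time, the measured TCP pose, the force and the opening at its end, in the units of the state.
- state(): the state, without advancing time (a new reading comes with each control period).
- read_camera(name): name is "scene" or "top" or "wrist"; returns a dict with "img" (384x512x3 uint8, red, green, blue), "fx", "fy", "cx", "cy" (pixels), "R" (3x3) and "t" (3): a world point X has camera coordinates R X + t. Camera axes: x right, y down, z forward; pixel columns grow to the right and rows downward; lengths in mm; the calibration is good to about 2 mm. A picture is of the moment at which its call begins. There is no depth.
- job_done(): hands the job in, once; it reports no verdict.
The state is a dict: "t": time; "joints": joint angles; "qvel": joint speeds; "tau": joint torques, N m; "eef_pos": TCP position; "tcp_rot": TCP orientation; "ft_force": force on the tool from outside, world axes, zero at the start; "moment": the same for the moment, N m; "opening": opening from 0.0 (shut) to 1.0 (fully open).
Only numpy, scipy, OpenCV 4.12 (cv2) and the standard library are available. Lean on these libraries where they do the work, as an engineer would, in place of code of your own. Each camera call takes 0.05 s, during which the arm holds its last target.

## Working session

There is one attempt and no reset: what is moved stays moved. The work goes in short steps, Python scripts to look and compute and a tool call to move; the robot and the scene stay as the last step left them, time stands still between calls to the robot, and variables do not carry over. Pictures are saved under pics/ and viewed, and the job is handed in when it is done.

Besides the shell and the picture viewer there is one more tool, called after "Request:" in YAML: its name, and indented under it one key for each argument. play_rows: Moves the arm, as the interface text tells. Its arguments: {"type":"object","properties":{"moves":{"type":"array"}},"required":["moves"]}

```bash
mkdir -p pics; python3 - <<'E'
from cell import *
import cv2
s=state();print(s)
for n in("scene","top","wrist"):
    c=read_camera(n);cv2.imwrite(f"pics/{n}0.png",c["img"][:,:,::-1]);print(n,c["fx"],c["fy"],c["cx"],c["cy"],c["R"],c["t"])
E
```

```text
{'t': 0.0, 'joints': array([-1.41360341e+00,  4.91535095e-01,  1.55946579e+00,  9.36133813e-06,
        1.09170730e+00, -1.05629930e-01]), 'qvel': array([-0.00071475, -0.0003737 ,  0.0006034 ,  0.00068547,  0.00130666,
        0.00024419]), 'tau': array([ 1.34032667e-03, -6.12647724e+01, -2.58175063e+01,  6.93055429e-02,
        4.82429273e-02, -1.15897315e-04]), 'eef_pos': array([ 162.34804768, -603.29897987,  228.07131533]), 'tcp_rot': array([-3.14048422e+00, -1.25870745e-04,  2.62818454e-01]), 'ft_force': array([ 0.50764532, -0.42819352,  0.15769445]), 'moment': array([ 0.01433947, -0.03569836, -0.06360574]), 'opening': 0.9974940504877868}
scene 454.02301032690235 454.02301032690235 257.479785249015 190.23153405190814 [[-0.76571514 -0.64295247 -0.01710095]
 [-0.50235282  0.61445065 -0.60835191]
 [ 0.40164905 -0.45723355 -0.79348315]] [475.49624262 252.59652832 699.85793666]
top 398.9315069689987 398.9315069689987 253.3170380888766 191.2075075084159 [[-0.01828849 -0.99955402  0.02360702]
 [-0.98770993  0.0143961  -0.15563372]
 [ 0.15522447 -0.02616319 -0.98753271]] [ 62.88770255 566.09896443 831.84800926]
wrist 315.52648171561805 315.52648171561805 258.51826451755124 192.5228830397766 [[ 0.2591622  -0.96583209 -0.00182345]
 [-0.93435234 -0.25119243  0.25276089]
 [-0.24458262 -0.06380233 -0.96752706]] [-623.83441809  -28.53512747  391.41178386]
```

View pics/top0.png

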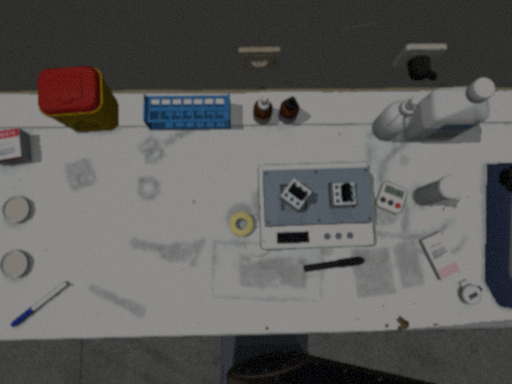

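View pics/scene0.png

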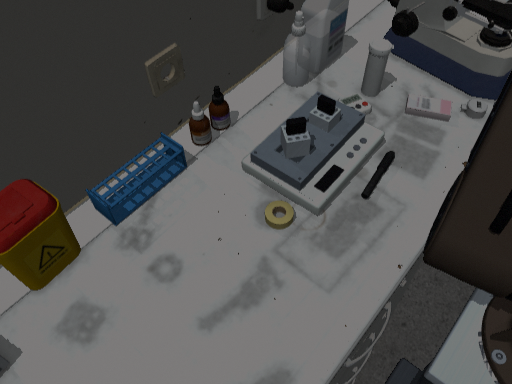

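View pics/wrist0.png

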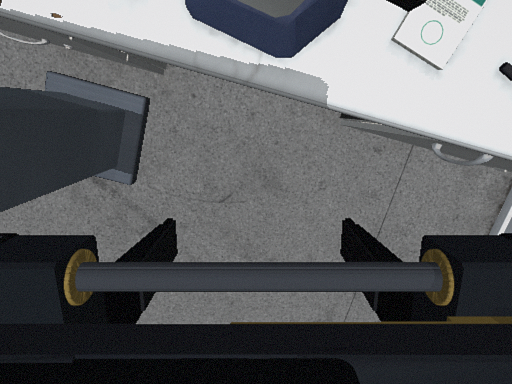

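The top view shows the heater at about (260–375, 165–248). The twisted block is at (296,193) on the left (+y) side, and the seated block is at (344,193). I'll enlarge both views.

```bash
python3 - <<'E'
import cv2
a=cv2.imread("pics/top0.png")[155:255,250:385];a=cv2.convertScaleAbs(a,alpha=1.8)
cv2.imwrite("pics/topc.png",cv2.resize(a,None,fx=5.9,fy=5.9,interpolation=cv2.INTER_CUBIC))
a=cv2.imread("pics/scene0.png")[80:220,235:395];a=cv2.convertScaleAbs(a,alpha=1.8)
cv2.imwrite("pics/scenec.png",cv2.resize(a,None,fx=4.2,fy=4.2,interpolation=cv2.INTER_CUBIC))
E
```

```text
(no output)
```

View pics/topc.png

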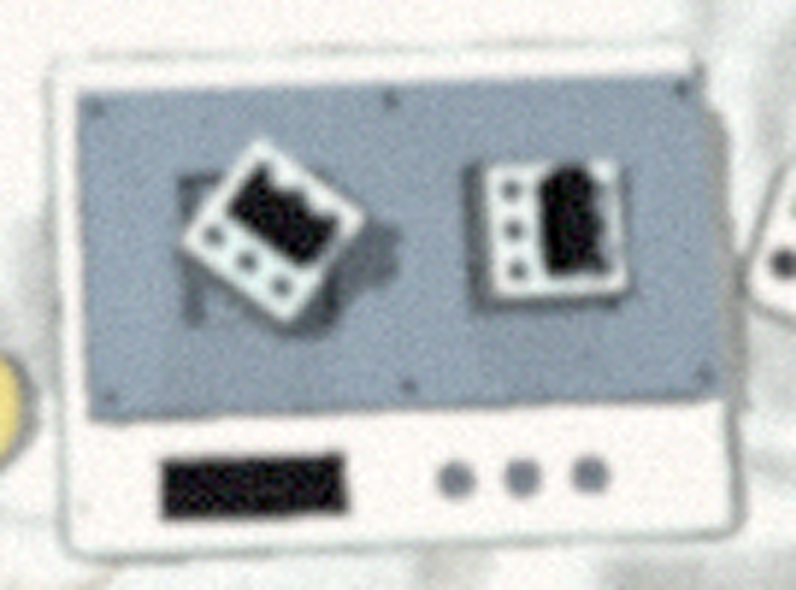

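View pics/scenec.png

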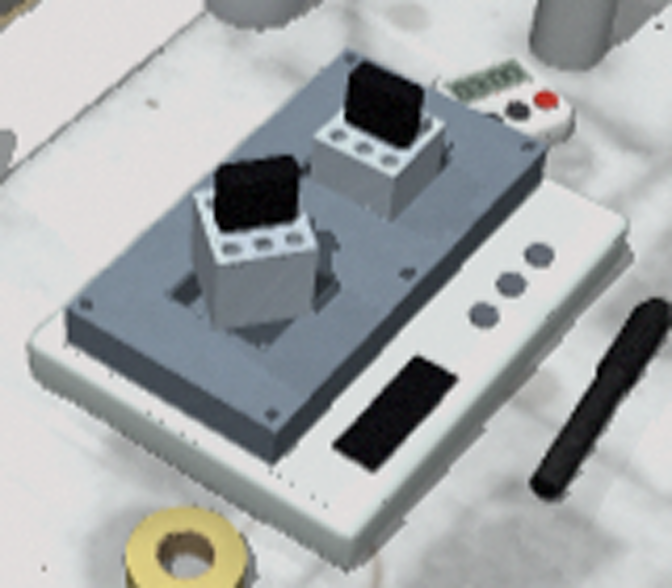

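In the top crop, the twisted block's upper-face corners are at about (262,140), (368,215), (290,322) and (182,240). The plate corners are at about (78,92), (697,75), (722,402) and (90,420). The seated block is clearly apart, at (555,230). Next I convert these to world positions.

```bash
cat > h.py <<'E'
import numpy as np
from cell import *
def bp(c,uv,z):
    d=c["R"].T@np.array([(uv[0]-c["cx"])/c["fx"],(uv[1]-c["cy"])/c["fy"],1]);o=-c["R"].T@c["t"]
    return o+d*(z-o[2])/d[2]
E
python3 - <<'E'
from h import *
c=read_camera("top")
f=lambda p:(250+(p[0]+.5)/5.9-.5,155+(p[1]+.5)/5.9-.5)
s=read_camera("scene")
g=lambda p:(235+(p[0]+.5)/4.2-.5,80+(p[1]+.5)/4.2-.5)
for n,z,P,cc,q in [("tw",106,[(262,140),(368,215),(290,322),(182,240)],c,f),("seat",84,[(483,160),(617,157),(630,293),(492,302)],c,f),("plate",62,[(78,92),(697,75),(722,402),(90,420)],c,f),
 ("scene plate",62,[(347,50),(547,147),(272,430),(68,315)],s,g),("scene tw base z62",62,[(215,328),(316,310)],s,g),
 ("scene tw grip top edge",138,[(215,165),(297,155)],s,g),("scene tw top corners",106,[(318,236),(213,262)],s,g)]:
    W=np.array([bp(cc,q(p),z) for p in P]);print(n,W[:,:2].round(1).tolist(),W.mean(0).round(1))
    d=np.roll(W,-1,0)-W;print(" len",np.hypot(d[:,0],d[:,1]).round(1)," ang",np.degrees(np.arctan2(d[:,1],d[:,0])).round(1))
E
```

```text
tw [[582.8, -28.7], [555.9, -64.6], [519.1, -36.2], [548.1, 0.2]] [551.5 -32.3 106. ]
 len [44.9 46.5 46.5 45.2]  ang [-126.9  142.3   51.4  -39.8]
seat [[578.6, -110.6], [579.0, -158.9], [529.9, -160.7], [527.5, -111.3]] [ 553.8 -135.4   84. ]
 len [48.3 49.1 49.4 51.1]  ang [ -89.5 -177.9   92.8    0.8]
plate [[610.0, 32.7], [613.4, -196.7], [492.3, -198.2], [489.6, 31.0]] [551.3 -82.8  62. ]
 len [229.4 121.  229.2 120.4]  ang [ -89.2 -179.3   90.7    0.8]
scene plate [[614.8, -196.4], [496.2, -199.1], [494.1, 29.6], [607.4, 34.7]] [553.1 -82.8  62. ]
 len [118.7 228.7 113.4 231.2]  ang [-178.7   90.5    2.6  -88.2]
scene tw base z62 [[550.0, -1.7], [520.7, -39.8]] [535.4 -20.8  62. ]
 len [48. 48.]  ang [-127.5   52.5]
scene tw grip top edge [[568.5, -21.5], [544.5, -48.9]] [556.5 -35.2 138. ]
 len [36.4 36.4]  ang [-131.1   48.9]
scene tw top corners [[525.1, -41.8], [551.5, 0.0]] [538.3 -20.9 106. ]
 len [49.4 49.4]  ang [  57.7 -122.3]
```

Request:
play_rows:
  moves:
    - [0.021,-0.042,-0.008,0,0,0,100]
    - [0.021,-0.042,-0.008,0,0,0,100]
    - [0.021,-0.042,-0.008,0,0,0,100]
    - [0.021,-0.042,-0.008,0,0,0,100]

```text
t: 0.65
eef_pos: [199.3, -417.2, 257.9]
tcp_rot: [-3.138, -0.0, 0.258]
ft_force: [1.1, -0.0, 0.5]
opening: 0.997
```

Request:
play_rows:
  moves:
    - [0.036,-0.023,0,0,0,0,100]
    - [0.036,-0.023,0,0,0,0,100]
    - [0.036,-0.023,0,0,0,0,100]
    - [0.036,-0.023,0,0,0,0,100]
    - [0.036,-0.023,0,0,0,0,100]
    - [0.036,-0.023,0,0,0,0,100]
    - [0.036,-0.023,0,0,0,0,100]

```text
t: 1.35
eef_pos: [406.1, -186.2, 261.0]
tcp_rot: [3.14, -0.002, 0.254]
ft_force: [0.9, -1.8, 0.7]
opening: 1.0
```

Request:
play_rows:
  moves:
    - [0,0,0,0,0,-0.13,100]
    - [0,0,0,0,0,-0.13,100]
    - [0,0,0,0,0,-0.13,100]
    - [0,0,0,0,0,-0.13,100]
    - [0,0,0,0,0,-0.13,100]
    - [0,0,0,0,0,0,100]

```text
t: 1.95
eef_pos: [409.5, -180.6, 261.0]
tcp_rot: [3.139, -0.002, 0.935]
ft_force: [0.1, -0.3, 0.6]
opening: 1.0
```

Request:
play_rows:
  moves:
    - [0.041,0.005,0.008,0,0,0,100]
    - [0.041,0.005,0.008,0,0,0,100]
    - [0.041,0.005,0.008,0,0,0,100]
    - [0.041,0.005,0.008,0,0,0.02,100]
    - [0.038,0.005,0.008,0,0,0.01,100]
    - [0,0,0,0,0,0,100]

```text
t: 2.55
eef_pos: [557.0, -30.6, 220.4]
tcp_rot: [3.136, -0.002, 0.873]
ft_force: [-0.8, -0.7, -0.6]
opening: 0.997
```

```bash
python3 - <<'E'
from h import *
import cv2
s=state();print(s["eef_pos"],s["tcp_rot"],s["joints"])
c=read_camera("wrist");cv2.imwrite("pics/w1.png",cv2.convertScaleAbs(c["img"][:,:,::-1],alpha=1.5))
# expected projections
for p in [(552,-31.5,138),(552,-31.5,106)]:
    k=c["R"]@np.array(p)+c["t"];print(p,c["fx"]*k[0]/k[2]+c["cx"],c["fy"]*k[1]/k[2]+c["cy"])
E
```

```text
[556.95342435 -30.64069221 220.39160003] [ 3.13644230e+00 -2.07937223e-03  8.72954006e-01] [-1.73015963e-01  4.02627939e-01  1.73893664e+00 -9.31607237e-04
  9.94529206e-01  5.25337195e-01]
(552, -31.5, 138) 254.49575914651064 208.11125057649392
(552, -31.5, 106) 254.8087775409548 197.41214186514307
```

View pics/w1.png

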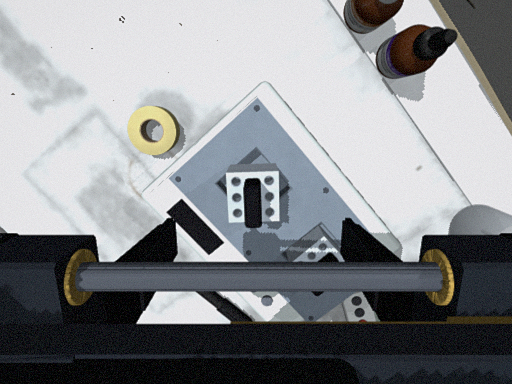

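In the wrist view the grip is at about (253,205), standing vertically between the jaws. The predicted point was (254,208), so they agree. I'll zoom in to get the angle.

```bash
python3 - <<'E'
import cv2
a=cv2.imread("pics/w1.png")[135:245,190:320]
cv2.imwrite("pics/w1c.png",cv2.resize(a,None,fx=5,fy=5,interpolation=cv2.INTER_CUBIC))
E
```

```text
(no output)
```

View pics/w1c.png

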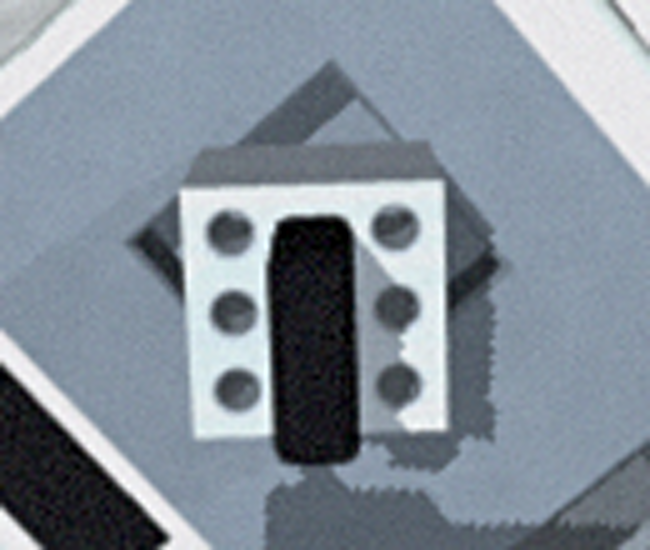

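```bash
python3 - <<'E'
from h import *
c=read_camera("wrist")
P=[(181,188),(445,180),(448,430),(194,438)]
W=np.array([bp(c,(190+p[0]/5-.4,135+p[1]/5-.4),106) for p in P]);print(W.mean(0))
d=np.roll(W,-1,0)-W;print(np.hypot(d[:,0],d[:,1]),np.degrees(np.arctan2(d[:,1],d[:,0]))%90)
s=state();psi=s["tcp_rot"][2];D=np.array([551.7,-31.7])-s["eef_pos"][:2]
print(psi,D@[np.cos(psi),np.sin(psi)],D@[np.sin(psi),-np.cos(psi)])
# plate edges in wrist view: print well corners
E
```

```text
[549.74266324 -31.29321504 106.        ]
[46.14935249 46.1857765  46.27030032 46.27767422] [51.7255014  51.59149827 51.83875255 51.44213134]
0.8735854965601495 -1.3344308904094364 -3.1442782448510056
```

Request:
play_rows:
  moves:
    - [-0.005,-0.005,0,0,0,-0.03,100]
    - [0,0,0.02,0,0,0,100]
    - [0,0,0.02,0,0,0,100]
    - [0,0,0.02,0,0,0,100]
    - [0,0,0.016,0,0,0,100]
    - [0,0,0,0,0,0,100]

```text
t: 3.25
eef_pos: [544.5, -39.5, 146.3]
tcp_rot: [3.133, -0.002, 0.887]
ft_force: [-1.2, -1.1, 0.2]
opening: 1.0
```

Request:
play_rows:
  moves:
    - [0.01,0,0.008,0.008,-0.002,-0.014,100]
    - [0,0,0.007,0,0,0,100]
    - [0,0,0,0,0,0,100]

```text
t: 3.55
eef_pos: [551.5, -32.7, 132.6]
tcp_rot: [3.139, -0.001, 0.898]
ft_force: [-0.9, 1.0, 0.1]
opening: 0.998
```

Request:
play_rows:
  moves:
    - [0,-0.001,0.008,0,0,-0.004,100]
    - [0,0,0,0,0,0,100]
    - [0,0,0,0,0,0,100]

```text
t: 3.85
eef_pos: [550.9, -32.0, 124.6]
tcp_rot: [3.138, -0.002, 0.903]
ft_force: [0.3, 0.5, 0.0]
opening: 1.004
```

Well placed. I close the jaws now.

Request:
play_rows:
  moves:
    - [0,0,0,0,0,0,0]
    - [0,0,0,0,0,0,0]
    - [0,0,0,0,0,0,0]
    - [0,0,0,0,0,0,0]
    - [0,0,0,0,0,0,0]
    - [0,0,0,0,0,0,0]

```text
t: 4.45
eef_pos: [551.1, -32.1, 125.3]
tcp_rot: [3.137, -0.002, 0.902]
ft_force: [0.6, 0.7, -0.5]
opening: 0.551
```

Request:
play_rows:
  moves:
    - [0,0,0,0,0,0,0]
    - [0,0,0,0,0,0,0]
    - [0,0,0,0,0,0,0]
    - [0,0,0,0,0,0,0]
    - [0,0,0,0,0,0,0]
    - [0,0,0,0,0,0,0]

```text
t: 5.05
eef_pos: [551.0, -32.0, 125.2]
tcp_rot: [3.137, -0.002, 0.902]
ft_force: [0.6, -0.9, -0.7]
opening: 0.147
```

Request:
play_rows:
  moves:
    - [0,0,0,0,0,0,0]
    - [0,0,0,0,0,0,0]

```text
t: 5.25
eef_pos: [551.0, -32.0, 125.2]
tcp_rot: [3.137, -0.002, 0.902]
ft_force: [0.1, -0.5, 0.0]
opening: 0.145
```

Gripped: an opening of 0.145 of 95 mm is 14 mm. Now I turn about +39° with a light press.

Request:
play_rows:
  moves:
    - [0,0,0.002,0,0,0,0]
    - [0,0,0.002,0,0,-0.06,0]
    - [0,0,0.002,0,0,-0.06,0]

```text
t: 5.55
eef_pos: [552.3, -32.3, 124.9]
tcp_rot: [3.132, -0.004, 1.024]
ft_force: [-4.5, -0.6, 20.9]
opening: 0.143
```

Request:
play_rows:
  moves:
    - [0,0,0.002,0.004,0.002,-0.08,0]
    - [0,0,0.002,0,0,-0.08,0]
    - [0,0,0.002,0,0,-0.08,0]
    - [0,0,0.002,0,0,-0.08,0]

```text
t: 5.95
eef_pos: [555.3, -34.0, 124.5]
tcp_rot: [3.122, -0.003, 1.356]
ft_force: [-5.1, -3.7, 19.4]
opening: 0.148
```

Request:
play_rows:
  moves:
    - [0.001,-0.003,0.001,0.012,0.002,-0.03,0]
    - [0.001,-0.002,0.001,0.006,0,-0.03,0]
    - [0,0,0.001,0,0,-0.02,0]

```text
t: 6.25
eef_pos: [553.6, -32.3, 124.4]
tcp_rot: [3.13, -0.003, 1.441]
ft_force: [-3.9, -2.4, 9.5]
opening: 0.146
```

Request:
play_rows:
  moves:
    - [0,-0.002,0.001,0.008,0.002,-0.05,0]
    - [0,-0.001,0.002,0.004,0,-0.05,0]
    - [0,-0.001,0.003,0,0,-0.03,0]
    - [0,0,0.003,0,0,0,0]

```text
t: 6.65
eef_pos: [550.0, -32.2, 115.3]
tcp_rot: [3.14, -0.004, 1.576]
ft_force: [-0.6, -0.5, -2.5]
opening: 0.142
```

Dropping in: z is down 9 mm with almost no resistance. I continue straight down.

Request:
play_rows:
  moves:
    - [0,0,0.004,0,0,0,0]
    - [0,0,0.004,0,0,0,0]
    - [0,0,0.003,0,0,0,0]
    - [0,0,0.002,0,0,0,0]
    - [0,0,0.001,0,0,0,0]

```text
t: 7.15
eef_pos: [549.6, -32.0, 102.8]
tcp_rot: [3.141, -0.004, 1.574]
ft_force: [-2.9, 0.1, 2.9]
opening: 0.15
```

Request:
play_rows:
  moves:
    - [0,0,0.002,0,0,0,0]
    - [0,0,0.002,0,0,0,0]
    - [0,0,0.002,0,0,0,0]

```text
t: 7.45
eef_pos: [549.7, -32.0, 102.7]
tcp_rot: [3.137, -0.003, 1.573]
ft_force: [-7.5, 1.0, 25.0]
opening: 0.145
```

```bash
python3 - <<'E'
from h import *
import cv2
c=read_camera("scene");a=cv2.convertScaleAbs(c["img"][80:220,235:395,::-1],alpha=1.8)
cv2.imwrite("pics/s2.png",cv2.resize(a,None,fx=4.2,fy=4.2,interpolation=cv2.INTER_CUBIC))
E
```

```text
(no output)
```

View pics/s2.png

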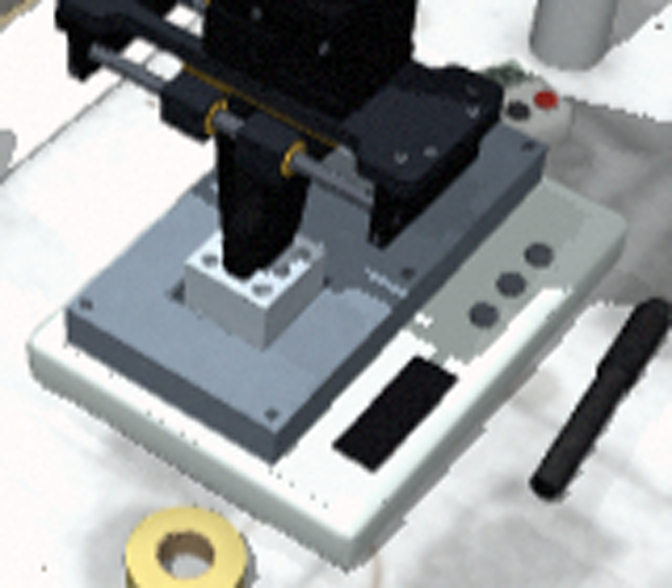

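The scene crop shows the block at (255,290), square in its well, with its top sitting low. The TCP has dropped 22 mm and 25 N of push-back says it is on the floor. I release now.

Request:
play_rows:
  moves:
    - [0,0,-0.001,0,0,0,50]
    - [0,0,0,0,0,0,60]
    - [0,0,0,0,0,0,60]
    - [0,0,0,0,0,0,60]
    - [0,0,0,0,0,0,60]
    - [0,0,0,0,0,0,60]
    - [0,0,0,0,0,0,60]

```text
t: 8.2
eef_pos: [550.2, -32.1, 104.0]
tcp_rot: [3.136, -0.003, 1.572]
ft_force: [0.2, -0.1, -1.0]
opening: 0.592
```

Request:
play_rows:
  moves:
    - [0,0,-0.01,0,0,0,60]
    - [0,0,-0.03,0,0,0,60]
    - [0,0,-0.04,0,0,0,60]
    - [0,0,-0.04,0,0,0,60]
    - [-0.03,0.03,-0.03,0,0,0,60]
    - [-0.03,0.03,-0.02,0,0,0,60]
    - [0,0.04,0,0,0,0,60]
    - [0,0,0,0,0,0,60]

```text
t: 9.0
eef_pos: [649.3, -92.5, 285.5]
tcp_rot: [3.134, -0.001, 1.573]
ft_force: [-1.1, -0.2, -1.4]
opening: 0.6
```

```bash
python3 - <<'E'
from h import *
import cv2
c=read_camera("scene");a=cv2.convertScaleAbs(c["img"][60:220,215:395,::-1],alpha=1.8)
cv2.imwrite("pics/s3.png",cv2.resize(a,None,fx=3.7,fy=3.7,interpolation=cv2.INTER_CUBIC))
c=read_camera("top");a=cv2.convertScaleAbs(c["img"][155:255,250:385,::-1],alpha=1.8)
cv2.imwrite("pics/t3.png",cv2.resize(a,None,fx=5.9,fy=5.9,interpolation=cv2.INTER_CUBIC))
print(state()["ft_force"])
E
```

```text
[-1.74160196 -0.10681891 -0.37583566]
```

View pics/s3.png

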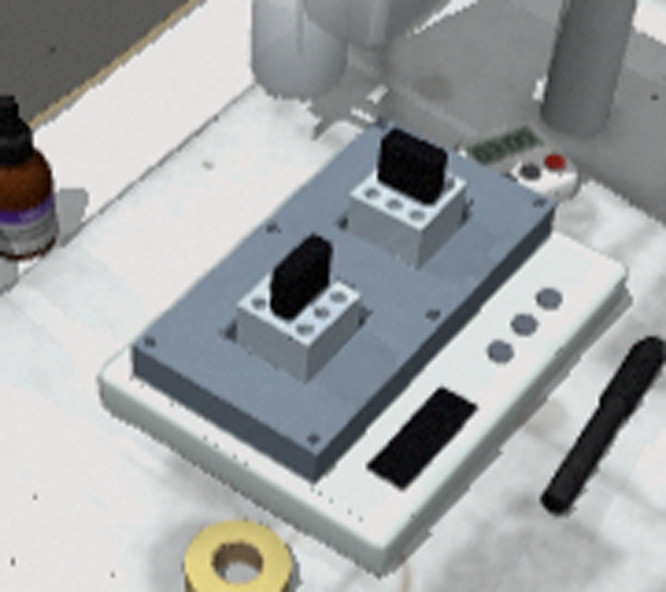

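View pics/t3.png

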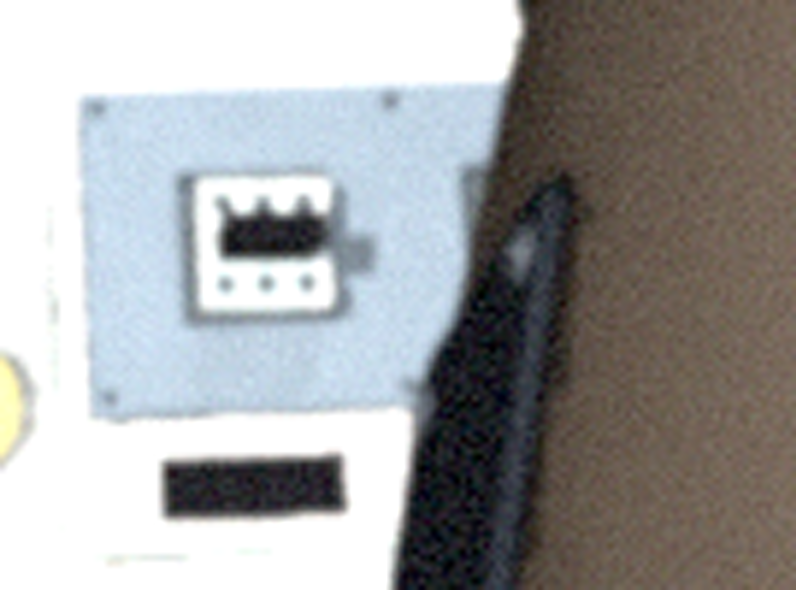

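In the scene crop both blocks sit at the same low height, at (300,320) and (405,215). In the top crop the turned block is square in its well at (265,245). Nothing is in contact with the arm.

```bash
python3 -c "
from cell import *
print(job_done())"
```

```text
the job is handed in; nothing more can be done
None
```

The twisted block is home in its well and I have handed the job in; no verdict came back. I gripped it and turned it about 38° counter-clockwise under roughly 10–20 N of downward push, until it dropped. I then let go and lifted the gripper clear at about 9 s of the 32 s limit.

**Last checks:**
- **Drop:** the tool went down about 22 mm and met 25 N at the bottom, which is the full depth of the well.
- **Position:** the top view shows the block square and inside its well, and the scene view shows it as low as the other block.
- **Other block:** it looks unmoved in the scene view. In the last top view the arm hid most of it, so I did not measure its position again.
- **Arm:** the wrist force read under 2 N after I let go and moved away, so the arm is touching nothing.

No check failed. While turning, the tool drifted up to about 5 mm off centre and tilted about 0.02 rad. I corrected both before the block dropped.

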